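Knock a pressed pellet out of its die

ROBOT

A 7-joint arm with a two-finger parallel gripper is mounted at the origin on the work surface. World frame = base frame: x ahead of the robot, y to its left, z up, the work surface at z = 0. Lengths are in m, angles in rad, forces in N, time in s.
With the tool pointing down it reaches from about 0.4 to 0.85 m from the base axis. Payload 10.4 kg.
Tool frame: the origin (TCP) lies at the very end of the fingers, on their centre line; the grasp point (between the pads) lies manip.hold_point_z behind it (manip.hold_point_z is the distance from the TCP to the grasp point, in m); z points along the fingers, x is the direction in which the jaws open and shut, and the axes are right-handed (so a half turn about z gives the same grasp; the last joint's range is limited). The gripper opens to 85 mm and grips with 20 to 120 N. Pads are 22 mm wide; open, the fingers measure 114 mm over their backs; the gripper's body (76 mm by 85 mm) begins 54 mm behind the grasp point. The pads swing forward as they close: fully open they stand 13 mm farther back than shut.
Start: joints at [-1.328, 0.332, -0.065, 1.46, 0.022, 1.35, -0.088], TCP at [0.164, 0.603, 0.231] pointing down, gripper open.
Joint ranges: [-2.6, 2.6], [-0.5, 2.12], [-1.47, 1.34], [0.16, 2.42], [-1.27, 4.41], [0.06, 2.06], [-2.6, 2.6]. Speed limits (rad/s): [2.22, 2.22, 2.79, 2.79, 3.14, 3.14, 3.14].

INTERFACE

Orientations are given as a unit quaternion [x, y, z, w].
In Python, from workcell import readout, camera, camera_info, manip gives the robot as it stands.
- The arm moves only by the tool play_rows, never from a script. Its argument "rows" is a list of rows, each a list of 3 entries, a list of its own where there are three numbers: the shift along the world's x, y, z in mm, then the turn, a rotation vector about the world's x, y, z in degrees, then the finger opening in mm, from 0 to 85.4. In form: [[[tx, ty, tz], [rx, ry, rz], fingers], ...]. A call has 1 to 12 rows; each row shifts and turns the commanded pose from where the row before left it; what a row does not reach is not made up. A row lasts 1/8 s, in which the tool goes at most 62.5 mm and 10.7 degrees, less where a joint would pass 70% of its speed; a pose out of reach is approached as far as the arm can. A call with a gripper value outside its range is refused whole. The fingers move at their own pace and stop on an object; "force" is the grip in N (left out, the last holds). Time passes only in rows, so rows that do not move let the fingers close. It gives the time, the measured TCP pose, the force and the opening at its end, in the units of the state.
- readout.get_obs(): the state, without advancing time (a new reading comes with each control period).
- camera(name): name is "side" or "top" or "wrist"; returns the picture (480x640x3 uint8, blue, green, red); there is no depth.
- camera_info(name): a dict with "fx", "fy", "cx", "cy" (pixels), "world_from_camera" (4x4, takes a point from camera to world coordinates). Camera axes: x right, y up, looking along -z (the intrinsics and any distortion apply to the point x, -y, -z); pixel columns grow to the right and rows downward; lengths in m; the calibration is good to about 2 mm. A picture is of the moment at which its call begins: read the wrist's pose just before it. camera_info takes no time and is no camera call; for the wrist camera it gives the pose at the moment of the call.
- manip.hand_in(): hands the job in, once; it reports no verdict.
The state is a dict: "clock": time; "joint_pos": joint angles; "joint_velocities": joint speeds; "tau": joint torques, N m; "position": TCP position; "ee_rot": TCP orientation; "ft_force": force on the tool from outside, world axes, zero at the start; "torque": the same for the moment, N m; "grip_width": opening from 0.0 (shut) to 1.0 (fully open).
Only numpy, scipy, OpenCV 4.12 (cv2) and the standard library are available. Lean on these libraries where they do the work, as an engineer would, in place of code of your own. Each camera call takes 0.05 s, during which the arm holds its last target.

TASK

Take the soft-faced mallet and, holding it, knock the sprung pin of the knock-out stand down with a brisk blow rather than a slow push, again if needed, until the pressed sample pellet drops out of the die into the dish below. Then put the mallet back on its rubber mat with its head on the mat. Do not press on the stand or its pin with the gripper itself, and leave the other things on the bench where they are.

Things in the scene. Friction and masses are not known exactly. Their poses are not given: they have to be found in the camera images.
- die_stand: (All sizes in this list are in mm.) Knock-out stand, screwed to the bench: dark square base plate 120 x 120 x 12, three steel pillars on a 38 radius, on them a round steel die collar 96 across from 48 to 88 above the bench, and on that an aluminium guide cap 72 across up to 100. A white dish 60 across lies on the base plate under the die. Origin: on the stand's vertical axis at bench level; z up. Nothing of it except the pin stands higher than 100.
- knock_pin (a joint): Travel of the knock-out pin in m: 0 = up (held up by its coil spring), 0.018 = fully down on its stop. The return spring takes 2 N to start and 6.5 N at the bottom. After 4 mm of free travel the pin meets the pellet, which sits tight in the die and resists with about 9 to 13 N more; it is clear of the die's grip and falls after 12 to 13 mm. The spring lifts the pin again by itself.
- pin_top (a point): Centre of the flat top of the pin's brass head, on the stand's axis. The head is 36 across and 14 high; its top is 146 above the bench when up and 128 when fully down. It moves with the pin.
- bore_exit (a point): Centre of the lower mouth of the die bore (44 wide), 48 above the bench.
- pellet: Pressed sample pellet, reddish-brown disc 40 across and 8 thick, 20 g, at the start tight in the die bore out of sight. Origin: centre of its underside, 52 above the bench at the start and about 15 above it once it lies in the dish (floor of the dish 15 above the bench, rim 20).
- mallet: Soft-faced mallet, about 345 g, 200 long: cylindrical head 44 across and 64 high with a white nylon striking face at each end and an aluminium middle, and a straight wooden handle. At the start it stands on one face on its mat with the handle level. Origin: centre of that lower face. z: along the head's axis, up as it stands; x: from the handle towards the head. The centre of mass lies 13 from the head's axis, on the handle side.
- mallet_grip (a point): Point on the middle of the wooden handle, 58 from the head's axis (mallet -x) and 32 above the lower striking face: a good place to hold it. The handle is 22 wide (mallet y) and 26 high (mallet z) and runs from 22 to 178 from the head's axis.
- mallet_head (a point): Centre of the mallet's head, 32 above its lower striking face.
- mallet_mat: Black rubber mat lying fixed on the bench, 230 (its x) x 105 (its y) x 5 thick. Origin: centre of its underside. The mallet stands on it with its head near the +x end and the handle along -x.
- tip_box: Blue box of pipette tips with a clear lid, 85 x 123 x 75. Bystander; origin under its centre.
- carton: White carton with a green band, 100 x 80 x 60. Bystander; origin under its centre.
- solvent_bottle: Amber bottle, 72 across, 150 high. Bystander; origin under its centre.
- beaker: Glass beaker, 70 across, 90 high. Bystander; origin under its centre.
- spare_sleeve: Spare steel die sleeve, 70 across, 40 high, with a hole. Bystander; origin under its centre.
- tweezers: Blue tweezers with a black grip, 130 long, lying flat, 11 high. Bystander; origin under their middle.
- pellet_tray: Grey divided tray with finished pellets, 110 x 160 x 22. Bystander; origin under its centre.
There are look-alikes about, which are no part of the job. Of the things like the mallet, leave any that is pink; of the rest the larger one is meant. What is shaped like the die_stand but blue is not meant.

How it is judged:
On the way, in this order (a step that is already met when the one before it is completed fails the run):
1. the mallet, held in the gripper, strikes the stand's pin and the pin goes down briskly (faster than 0.08 m/s, more than 2 mm) (contact force between mallet and die_stand above 1 N and contact force between the fingers and mallet above 2 N and velocity of joint knock_pin above 0.08 m/s and value of joint knock_pin above 0.002 m).
2. the pellet drops out of the die (its underside more than 25 mm below the die's lower mouth) (z of pellet in the frame of bore_exit below -0.025 m), for 0.1 s.
At the end, for the whole second after the job is handed in: The pellet lies in the dish under the die (underside more than 25 mm below the die's mouth, within 30 mm of the axis), the pin has sprung back up (within 4 mm), and the mallet lies or stands still and released with the centre of its head over the rubber mat and lower than 50 mm (z of pellet in the frame of bore_exit below -0.025 m and horizontal distance between pellet and bore_exit below 0.03 m and value of joint knock_pin below 0.004 m and x of mallet_head in the frame of mallet_mat between -0.115 and 0.115 m and y of mallet_head in the frame of mallet_mat between -0.0525 and 0.0525 m and height (world z) of mallet_head below 0.05 m and linear speed of mallet below 0.03 m/s); the robot touches nothing.
It fails at once if the gripper or arm itself presses the pin or the stand (contact force between any of the fingers, the arm and die_stand above 3 N).
It fails at once if a bystander is shifted by more than 30 mm (distance of any of tip_box, carton, solvent_bottle, beaker, spare_sleeve, tweezers, pellet_tray from where it was at the start of the episode above 0.03 m).
It also fails if it takes over 45 s, if anything falls off the work surface, if the arm or the gripper's body presses on something with over 40 N, if the wrist force passes 120 N, or if a joint passes its speed limit or range.

## Working session

There is one attempt and no reset: what is moved stays moved. The work goes in short steps, Python scripts to look and compute and a tool call to move; the robot and the scene stay as the last step left them, time stands still between calls to the robot, and variables do not carry over. Pictures are saved under pics/ and viewed, and the job is handed in when it is done.

Besides the shell and the picture viewer there is one more tool, called after "Call:" as name([rows], argument=value, ...), one row to a line, values as JSON. play_rows: Moves the arm, as the interface text tells. Its arguments: {"type":"object","properties":{"rows":{"type":"array"},"force":{"type":"number"}},"required":["rows"]}

```bash
mkdir -p pics; ls
python3 - <<'E'
from workcell import readout, camera, camera_info, manip
import cv2, numpy as np
print(readout.get_obs()); print(manip.hold_point_z)
for n in ["side","top"]:
    cv2.imwrite(f"pics/{n}0.png",camera(n)); i=camera_info(n); print(n,{k:(np.round(v,4).tolist() if k!='x' else v) for k,v in i.items()})
E
```

```text
pics
{'clock': 0.0, 'joint_pos': array([-1.32758276,  0.33285786, -0.06471064,  1.46097129,  0.02157303,
        1.34990158, -0.08851954]), 'joint_velocities': array([ 0.0001333 , -0.00032568,  0.00273829, -0.00227731, -0.00155639,
        0.00038581,  0.00051396]), 'tau': array([-3.36164030e-04, -6.25422406e+01,  4.88517154e-02, -3.91621435e+01,
        1.61111739e-02,  9.58986551e-03, -8.45286934e-06]), 'position': array([0.16407266, 0.60267487, 0.2305104 ]), 'ee_rot': array([ 7.94571487e-01,  6.07170183e-01, -5.61580467e-04,  4.53645114e-04]), 'ft_force': array([ 0.73532957, -0.52005484, -0.29295561]), 'torque': array([-0.01421073,  0.00766711, -0.03187521]), 'grip_width': 0.9978403201751697}
0.0187
side {'fx': 567.2558, 'fy': 567.2558, 'cx': 314.3408, 'cy': 242.1889, 'world_from_camera': [[-0.9217, 0.2265, -0.315, -0.0113], [-0.3877, -0.568, 0.726, 1.2841], [-0.0145, 0.7913, 0.6113, 1.1989], [0.0, 0.0, 0.0, 1.0]]}
top {'fx': 569.5801, 'fy': 569.5801, 'cx': 324.5299, 'cy': 248.1218, 'world_from_camera': [[0.0626, 0.9756, -0.2104, 0.224], [-0.998, 0.0611, -0.0134, -0.0095], [-0.0003, 0.2108, 0.9775, 1.5292], [0.0, 0.0, 0.0, 1.0]]}
```

View pics/side0.png

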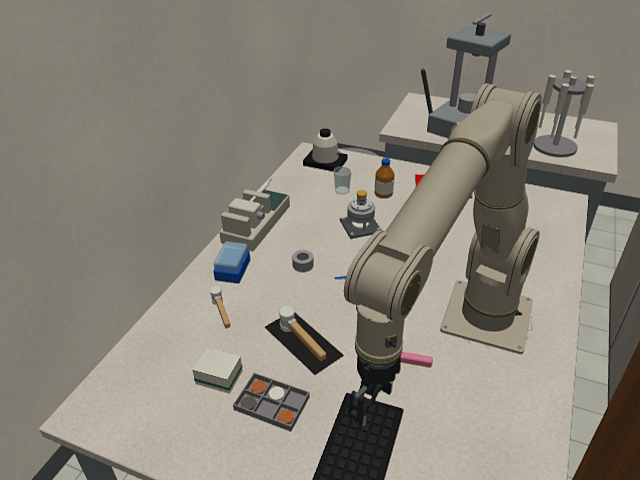

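View pics/top0.png

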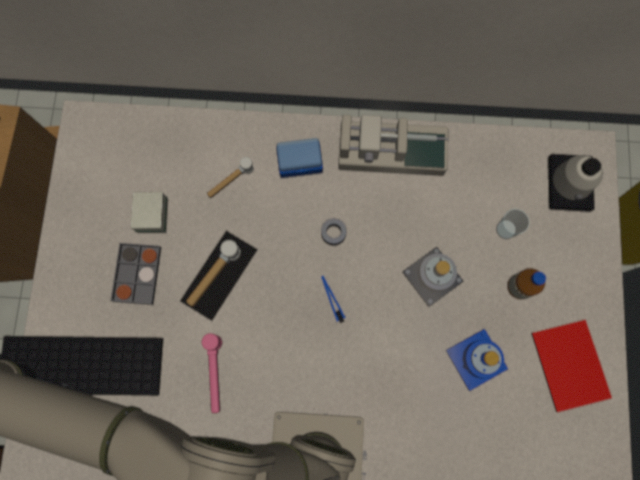

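Mallet-like things in the top view are the large one with a wooden handle on the black mat (229,248), a smaller one (245,165), and a pink one (212,343). For the stands, there is a grey one (437,270) and a blue one (488,358). By the description I choose the large wooden-handled mallet on the mat and the grey stand, and I'll check both in close crops.

```bash
cat > h.py <<'E'
from workcell import readout, camera, camera_info, manip
import cv2, numpy as np
from scipy.spatial.transform import Rotation as R
def ray(n,uv,I=None):
    I=I or camera_info(n); T=np.array(I["world_from_camera"])
    d=np.array([(uv[0]-I["cx"])/I["fx"],-(uv[1]-I["cy"])/I["fy"],-1.])
    return T[:3,3],T[:3,:3]@d
def plane(n,uv,z,I=None):
    o,d=ray(n,uv,I); return o+d*(z-o[2])/d[2]
def proj(n,p,I=None):
    I=I or camera_info(n); T=np.array(I["world_from_camera"])
    c=T[:3,:3].T@(np.array(p)-T[:3,3]); return np.array([I["cx"]+I["fx"]*c[0]/-c[2], I["cy"]+I["fy"]*c[1]/c[2]])
def tri(na,a,nb,b):
    o1,d1=ray(na,a);o2,d2=ray(nb,b);d1=d1/np.linalg.norm(d1);d2=d2/np.linalg.norm(d2)
    s=np.linalg.lstsq(np.c_[d1,-d2],o2-o1,rcond=None)[0]
    p,q=o1+s[0]*d1,o2+s[1]*d2; return (p+q)/2,np.linalg.norm(p-q)
E
python3 - <<'E'
import cv2,numpy as np
t=cv2.imread('pics/top0.png'); s=cv2.imread('pics/side0.png')
r=lambda im,x,y,w,h:cv2.resize(im[y:y+h,x:x+w],(400,300),interpolation=cv2.INTER_CUBIC)
cv2.imwrite('pics/crop1.png',np.vstack([np.hstack([r(t,170,225,100,75+20),r(t,395,230,80,60+20)]),np.hstack([r(s,250,295,100,80),r(s,325,180,80,60)])]))
h=cv2.cvtColor(t,cv2.COLOR_BGR2HSV)
for nm,im,box in [('top',t,(395,235,475,315)),('topm',t,(170,225,270,325)),('side',s,(330,180,400,245)),('sidem',s,(260,295,350,380))]:
    x0,y0,x1,y1=box; hh=cv2.cvtColor(im[y0:y1,x0:x1],cv2.COLOR_BGR2HSV)
    m=cv2.inRange(hh,(8,110,90),(28,255,255)); 
    n,l,st,c=cv2.connectedComponentsWithStats(m)
    for i in range(1,n):
        if st[i,4]>15:
            print(nm,st[i].tolist(),c[i]+[x0,y0])
            cs=max(cv2.findContours((l==i).astype('uint8'),0,1)[0],key=len); print('  minrect',cv2.minAreaRect(cs))
    if nm.endswith('m'):
        m=cv2.inRange(hh,(0,0,0),(180,255,45)); n,l,st,c=cv2.connectedComponentsWithStats(m); print('dark',[(st[i].tolist()) for i in range(1,n) if st[i,4]>200])
        m=cv2.inRange(hh,(0,0,175),(40,30,255)); n,l,st,c=cv2.connectedComponentsWithStats(m); print('white',[(st[i].tolist(),(c[i]+[x0,y0]).tolist()) for i in range(1,n) if st[i,4]>40])
E
```

```text
top [41, 26, 13, 13, 124] [442.36290323 267.33064516]
  minrect ((47.0, 32.0), (12.0, 12.0), 0.0)
topm [17, 34, 38, 46, 424] [205.17688679 281.67688679]
  minrect ((35.100006103515625, 56.69999694824219), (7.799999237060547, 54.999996185302734), 36.869895935058594)
dark [[12, 8, 74, 86, 1866]]
white []
side [27, 10, 10, 6, 52] [361.36538462 192.67307692]
  minrect ((31.5, 12.5), (5.0, 9.0), 90.0)
sidem [30, 26, 36, 36, 336] [308.13988095 339.22619048]
  minrect ((48.23278045654297, 44.24940872192383), (45.91027069091797, 7.505500793457031), 46.97493362426758)
dark [[5, 18, 78, 61, 1427]]
white [([0, 0, 90, 85, 5177], [304.79505505118794, 334.5060846049836])]
```

View pics/crop1.png

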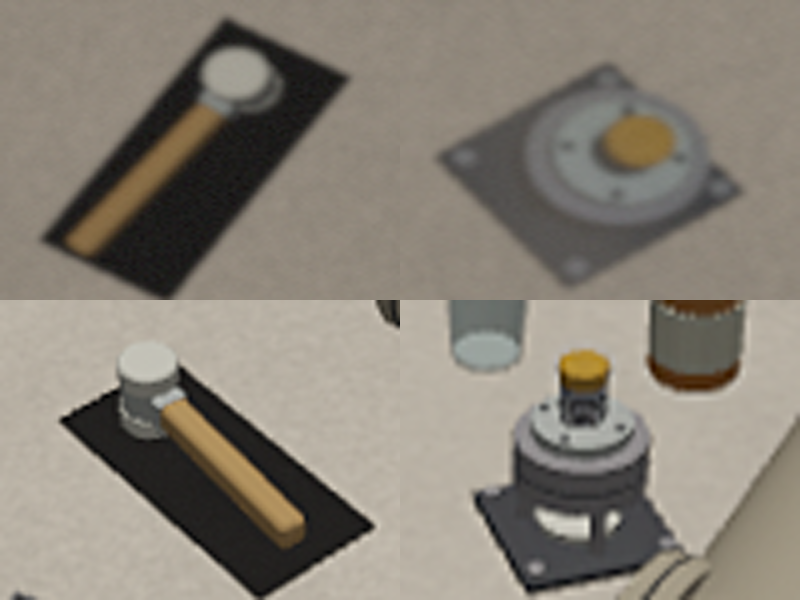

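The crops confirm the choice: the wooden-handled mallet on the mat (head about 228.8,248.1 top) and the grey stand with a brass pin (about 442.8,267.4).

Run:
```python
from h import *
np.set_printoptions(precision=4,suppress=True)
hd=plane('top',(228.75,248.1),.069); print('head',hd, 'side', plane('side',((148)/4+250,295+62/3.75),.069))
he=plane('top',(191.2,302.),.050); hm=plane('top',(205.2,281.7),.049); print('hend',he,np.hypot(*(he-hd)[:2]),'mid',hm)
for e in (he,hm): d=(hd-e)[:2]; print('yaw of mallet x',np.degrees(np.arctan2(d[1],d[0])))
# mat corners
for c in [(227,18),(350,77),(42,238),(168,299)]:
    print('mat',plane('top',(170+c[0]/4,225+c[1]/3.158),.005))
print('pin top',plane('top',(442.8,267.4),.146),'side',plane('side',(361.6,191.8),.146),tri('top',(442.8,267.4),'side',(361.6,191.8)))
for c in [(205,62),(343,190),(38,157),(172,288)]:
    print('base',plane('top',(395+c[0]/5,230+c[1]/3.75),.012))
q=R.from_quat(readout.get_obs()['ee_rot']);print(q.as_matrix())
print(camera_info('wrist'))
```

```text
head [0.5225 0.2612 0.069 ] side [0.5187 0.2651 0.069 ]
hend [0.3773 0.3483 0.05  ] 0.16928464594759085 mid [0.4329 0.3178 0.049 ]
yaw of mallet x -30.942230309358532
yaw of mallet x -32.25936068914078
mat [0.5841 0.2834 0.005 ]
mat [0.537  0.1942 0.005 ]
mat [0.3846 0.3883 0.005 ]
mat [0.3385 0.2986 0.005 ]
pin top [ 0.4913 -0.2847  0.146 ] side [ 0.4904 -0.2864  0.146 ] (array([ 0.4904, -0.2845,  0.1472]), np.float64(0.0012454384183233904))
base [ 0.5739 -0.2917  0.012 ]
base [ 0.4844 -0.3679  0.012 ]
base [ 0.4982 -0.2032  0.012 ]
base [ 0.4082 -0.2777  0.012 ]
[[ 0.2627  0.9649 -0.0003]
 [ 0.9649 -0.2627 -0.0012]
 [-0.0013  0.     -1.    ]]
{'fx': 354.3736386974744, 'fy': 354.3736386974744, 'cx': 319.30327254403534, 'cy': 237.0823503573823, 'world_from_camera': array([[ 0.2626, -0.9275, -0.2662,  0.0961],
       [ 0.9649,  0.2523,  0.0727,  0.6209],
       [-0.0003, -0.2759,  0.9612,  0.3736],
       [ 0.    ,  0.    ,  0.    ,  1.    ]])}
```

Call:
play_rows([
  [[26,-26,0],[0,0,-2],85],
  [[26,-26,0],[0,0,-2],85],
  [[26,-26,0],[0,0,-2],85],
  [[26,-26,0],[0,0,-2],85],
  [[26,-26,0],[0,0,-2],85],
  [[26,-26,0],[0,0,-2],85],
  [[26,-26,-10],[0,0,-2],85],
  [[26,-26,-10],[0,0,-2],85],
  [[26,-26,-10],[0,0,0],85],
  [[26,-26,-10],[0,0,0],85],
  [[26,-26,-10],[0,0,0],85],
  [[22,-24,0],[0,0,0],85],
], force=100)

```text
clock: 1.6
position: [0.4725, 0.2916, 0.1802]
ee_rot: [0.871, 0.49, -0.001, 0.0]
ft_force: [-0.5, 1.5, -0.1]
grip_width: 0.992
```

Call:
play_rows([
  [[0,0,0],[0,0,0],85],
  [[0,0,0],[0,0,0],85],
])

```text
clock: 1.85
position: [0.4716, 0.2936, 0.1811]
ee_rot: [0.871, 0.491, -0.0, -0.0]
ft_force: [-0.6, 1.0, -0.1]
grip_width: 0.994
```

Run:
```python
from h import *
np.set_printoptions(precision=4,suppress=True)
o=readout.get_obs(); print(o['clock'],o['position'],o['joint_pos'],o['ft_force']); print(R.from_quat(o['ee_rot']).as_matrix())
im=camera('wrist'); cv2.imwrite('pics/w1.png',im); I=camera_info('wrist'); np.save('I1.npy',I,allow_pickle=True)
print('grip pred',proj('wrist',(.472,.293,.037),I),'head',proj('wrist',(.521,.263,.069),I))
```

```text
1.85 [0.4716 0.2936 0.1811] [-0.8423  0.2114  0.2327  1.7277 -0.0523  1.2088  0.4302] [-0.6072  1.0263 -0.0905]
[[ 0.5181  0.8553 -0.0006]
 [ 0.8553 -0.5181  0.0001]
 [-0.0002 -0.0006 -1.    ]]
grip pred [319.0199 224.3322] head [318.625  304.4777]
```

View pics/w1.png

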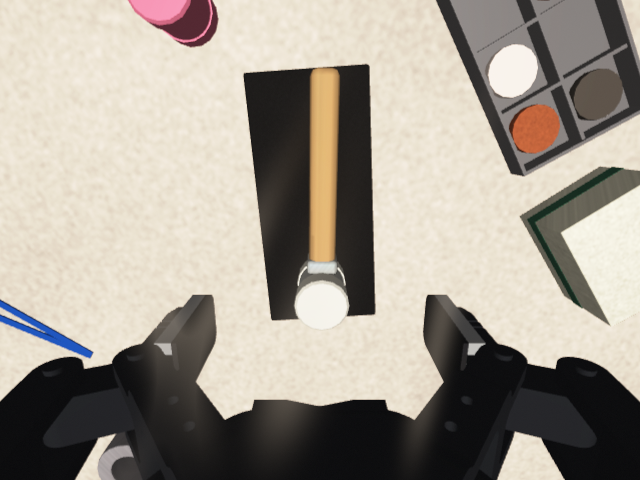

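Run:
```python
from h import *
np.set_printoptions(precision=4,suppress=True)
I=np.load('I1.npy',allow_pickle=True).item()
a=plane('wrist',(321,304),.069,I);b=plane('wrist',(324.5,75),.05,I);c=plane('wrist',(322,255),.05,I)
print(a,b,c); d=(c-b)[:2]; print(np.degrees(np.arctan2(d[1],d[0])))
d/=np.linalg.norm(d); print('grip',a[:2]-.055*d, c[:2]-(.055-np.dot(a[:2]-c[:2],d))*d)
```

```text
[0.5216 0.2648 0.069 ] [0.3776 0.3546 0.05  ] [0.4926 0.2834 0.05  ]
-31.781917799773208
grip [0.4749 0.2938] [0.4751 0.2942]
```

The wrist view shows the head face at (321,304) and the handle running up to (325,68), which agrees with the top view. I'll go down and grip it.

Call:
play_rows([
  [[3.5,0.5,-30],[0,0,-0.6],85],
  [[0,0,-40],[0,0,0],85],
  [[0,0,-40],[0,0,0],85],
  [[0,0,-30],[0,0,0],85],
  [[0,0,-22],[0,0,0],85],
  [[0,0,0],[0,0,0],85],
  [[0,0,0],[0,0,0],0],
  [[0,0,0],[0,0,0],0],
  [[0,0,0],[0,0,0],0],
  [[0,0,0],[0,0,0],0],
  [[0,0,0],[0,0,0],0],
  [[0,0,0],[0,0,0],0],
], force=110)

```text
clock: 3.4
position: [0.4758, 0.2938, 0.0201]
ee_rot: [0.874, 0.486, 0.0, -0.0]
ft_force: [-2.2, -0.3, 6.5]
grip_width: 0.241
```

Call:
play_rows([
  [[0,0,0],[0,0,0],0],
  [[0,0,0],[0,0,0],0],
])

```text
clock: 3.65
position: [0.4759, 0.2939, 0.0201]
ee_rot: [0.874, 0.486, 0.0, -0.0]
ft_force: [-2.6, -0.4, 6.7]
grip_width: 0.237
```

Call:
play_rows([
  [[0,0,20],[0,0,0],0],
  [[0,0,40],[0,0,0],0],
  [[0,0,40],[0,0,0],0],
  [[0,0,40],[0,0,0],0],
  [[0,0,40],[0,0,0],0],
  [[0,0,20],[0,0,0],0],
  [[0,0,0],[0,0,0],0],
])

```text
clock: 4.53
position: [0.4761, 0.2938, 0.2205]
ee_rot: [0.874, 0.486, 0.001, -0.0]
ft_force: [0.1, 0.0, -4.3]
grip_width: 0.238
```

Run:
```python
from h import *
o=readout.get_obs(); print(o['position'],o['ft_force'],o['grip_width'])
cv2.imwrite('pics/w2.png',np.hstack([cv2.resize(camera('wrist'),(400,300)),cv2.resize(camera('side')[200:380,240:480],(400,300))]))
```

```text
[0.47610246 0.2938476  0.22047021] [ 0.09459513  0.03357696 -4.25955204] 0.23803157131522487
```

View pics/w2.png

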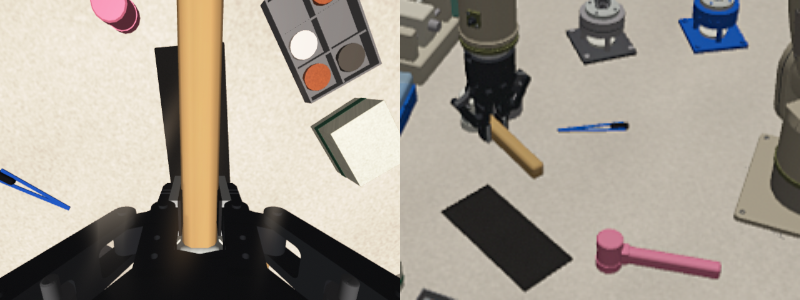

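Call:
play_rows([
  [[2,-25,0],[0,0,-3],0],
  [[1.5,-45,0],[0,0,-5],0],
  [[1.5,-50,0],[0,0,-6],0],
  [[1.5,-50,0],[0,0,-6],0],
  [[1.5,-50,0],[0,0,-6],0],
  [[1.5,-50,0],[0,0,-6],0],
  [[1.5,-50,0],[0,0,-6],0],
  [[1.5,-50,0],[0,0,-6],0],
  [[1.5,-50,0],[0,0,-6],0],
  [[1.5,-50,0],[0,0,-5],0],
  [[1.5,-35,0],[0,0,-3],0],
  [[0,-20,0],[0,0,-2],0],
])

```text
clock: 6.12
position: [0.4912, -0.2337, 0.2184]
ee_rot: [1.0, -0.019, -0.001, 0.0]
ft_force: [0.1, 0.7, -3.2]
grip_width: 0.238
```

Call:
play_rows([
  [[0,0,0],[0,0,0],0],
  [[0,0,0],[0,0,0],0],
])

```text
clock: 6.38
position: [0.4927, -0.2301, 0.2189]
ee_rot: [1.0, -0.015, -0.0, -0.0]
ft_force: [-0.4, -0.3, -3.3]
grip_width: 0.236
```

Run:
```python
from h import *
np.set_printoptions(precision=4,suppress=True)
o=readout.get_obs(); print(o['position'],o['joint_pos'],o['ft_force'],o['grip_width'])
print(R.from_quat(o['ee_rot']).as_matrix())
s=camera('side');t=camera('top')
cv2.imwrite('pics/s3.png',np.hstack([cv2.resize(s[130:280,300:500],(400,300)),cv2.resize(t[190:340,360:560],(400,300))]))
```

```text
[ 0.4927 -0.2301  0.2189] [-0.3     0.1818  0.7402  1.7284 -0.1281  1.2814  0.4385] [-0.4112 -0.2632 -3.3375] 0.23566337516809696
[[ 0.9995 -0.0303 -0.0007]
 [-0.0303 -0.9995  0.0009]
 [-0.0007 -0.0008 -1.    ]]
```

View pics/s3.png

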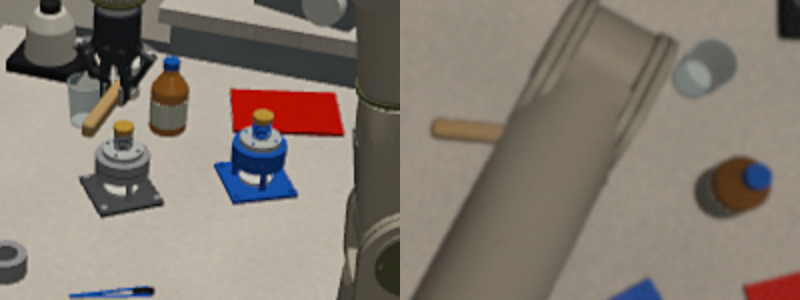

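Call:
play_rows([
  [[0,0,-15],[0,0,0],0],
  [[0,0,-30],[0,0,0],0],
  [[0,0,-29],[0,0,0],0],
  [[0,0,0],[0,0,0],0],
], force=120)

```text
clock: 6.98
position: [0.4924, -0.2305, 0.1437]
ee_rot: [1.0, -0.015, -0.001, -0.0]
ft_force: [-1.3, 3.1, 4.2]
grip_width: 0.237
```

Call:
play_rows([
  [[0,0,30],[0,0,0],0],
  [[0,0,44],[0,0,0],0],
  [[0,0,0],[0,0,0],0],
])

```text
clock: 7.35
position: [0.494, -0.2317, 0.2215]
ee_rot: [1.0, -0.016, 0.002, 0.0]
ft_force: [0.2, -0.3, -3.9]
grip_width: 0.24
```

Run:
```python
from h import *
np.set_printoptions(precision=4,suppress=True)
o=readout.get_obs(); print(o['position'],o['ft_force'],o['grip_width'])
s=camera('side');w=camera('wrist')
cv2.imwrite('pics/s4.png',np.hstack([cv2.resize(s[170:250,320:430],(440,320),interpolation=2),cv2.resize(w,(360,320))]))
```

```text
[ 0.494  -0.2317  0.2215] [ 0.202  -0.2789 -3.8578] 0.23964156416695628
```

View pics/s4.png

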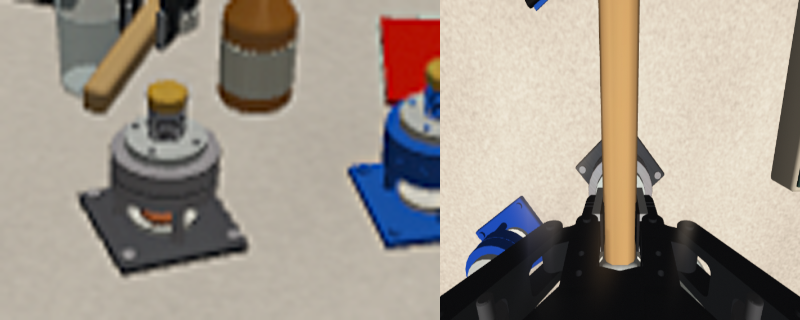

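The side crop shows the reddish pellet lying in the dish (about (159,215) in the crop), and the pin is back up. I'll return the mallet now.

Call:
play_rows([
  [[-1.5,25,0],[0,0,3],0],
  [[-1.5,45,0],[0,0,5],0],
  [[-1.5,50,0],[0,0,6],0],
  [[-1.5,50,0],[0,0,6],0],
  [[-1.5,50,0],[0,0,6],0],
  [[-1.5,50,0],[0,0,6],0],
  [[-1.5,50,0],[0,0,6],0],
  [[-1.5,50,0],[0,0,6],0],
  [[-1.5,50,0],[0,0,6],0],
  [[-1.5,50,0],[0,0,5],0],
  [[-1.5,35,0],[0,0,3],0],
  [[-0.5,20,0],[0,0,2],0],
])

```text
clock: 8.95
position: [0.4743, 0.2951, 0.2172]
ee_rot: [0.873, 0.488, -0.002, 0.0]
ft_force: [0.0, -0.7, -3.1]
grip_width: 0.235
```

Call:
play_rows([
  [[0,0,0],[0,0,0],0],
  [[0,0,0],[0,0,0],0],
])

```text
clock: 9.2
position: [0.476, 0.2919, 0.2188]
ee_rot: [0.874, 0.485, -0.0, 0.0]
ft_force: [0.5, -1.2, -2.4]
grip_width: 0.237
```

Run:
```python
from h import *
np.set_printoptions(precision=4,suppress=True)
o=readout.get_obs(); print(o['position'],o['ee_rot'],o['ft_force'],o['grip_width'])
s=camera('side');w=camera('wrist')
cv2.imwrite('pics/s5.png',np.hstack([cv2.resize(s[200:380,240:480],(400,300)),cv2.resize(w,(400,300))]))
```

```text
[0.476  0.2919 0.2188] [ 0.8745  0.4851 -0.0005  0.0004] [ 0.4984 -1.1992 -2.4311] 0.23748400721268723
```

View pics/s5.png

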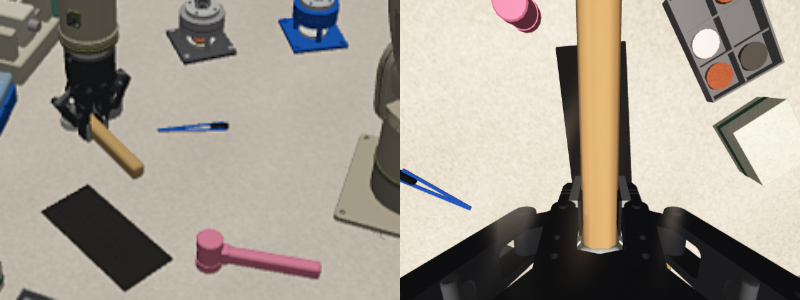

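Call:
play_rows([
  [[0,2,-30],[0,0,0],0],
  [[0,0,-45],[0,0,0],0],
  [[0,0,-45],[0,0,0],0],
  [[0,0,-40],[0,0,0],0],
  [[0,0,-20],[0,0,0],0],
  [[0,0,-8],[0,0,0],0],
  [[0,0,-6],[0,0,0],0],
  [[0,0,-2],[0,0,0],0],
  [[0,0,0],[0,0,0],0],
])

```text
clock: 10.42
position: [0.476, 0.2958, 0.0239]
ee_rot: [0.874, 0.486, 0.001, -0.0]
ft_force: [0.3, -0.4, -3.8]
grip_width: 0.233
```

Call:
play_rows([
  [[0,0,-2],[0,0,0],0],
  [[0,0,-2],[0,0,0],0],
  [[0,0,0],[0,0,0],0],
  [[0,0,0],[0,0,0],0],
])

```text
clock: 10.92
position: [0.4756, 0.2955, 0.0193]
ee_rot: [0.874, 0.486, -0.0, -0.0]
ft_force: [-0.1, 0.7, -2.9]
grip_width: 0.237
```

Call:
play_rows([
  [[0,0,-2],[0,0,0],0],
  [[0,0,0],[0,0,0],0],
  [[0,0,0],[0,0,0],0],
])

```text
clock: 11.3
position: [0.4756, 0.2959, 0.0188]
ee_rot: [0.874, 0.486, 0.0, -0.0]
ft_force: [-8.3, -2.9, 16.2]
grip_width: 0.239
```

Run:
```python
from h import *
o=readout.get_obs(); print(o['position'],o['ft_force'],o['torque'])
s=camera('side')
cv2.imwrite('pics/s6.png',cv2.resize(s[270:390,240:400],(800,600),interpolation=2))
```

```text
[0.47561712 0.2958741  0.01878286] [-8.33645062 -2.88006145 16.15172058] [-1.07734338  1.36688348 -0.18809086]
```

View pics/s6.png

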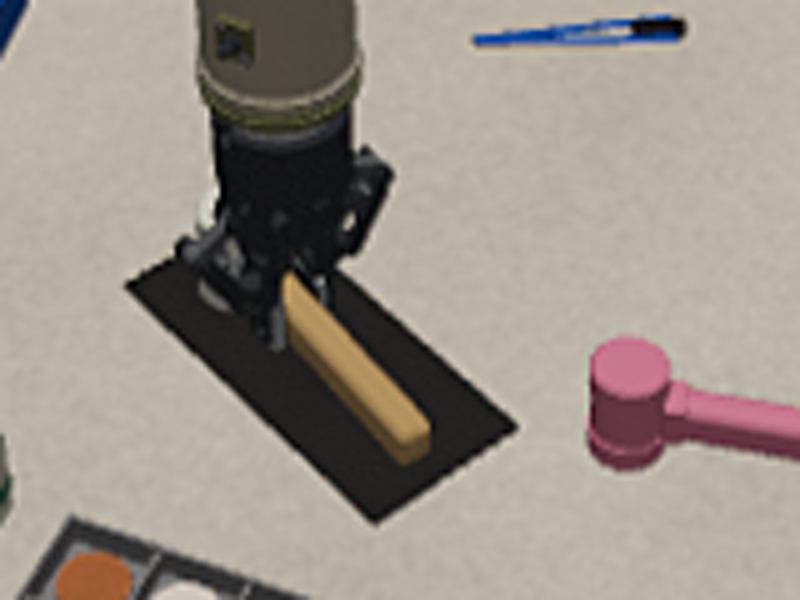

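The mallet stands on the mat with a contact force of about 16 N. I'll release it and go straight up.

Call:
play_rows([
  [[0,0,1],[0,0,0],0],
  [[0,0,0],[0,0,0],35],
  [[0,0,0],[0,0,0],60],
  [[0,0,0],[0,0,0],85],
  [[0,0,0],[0,0,0],85],
  [[0,0,0],[0,0,0],85],
  [[0,0,10],[0,0,0],85],
  [[0,0,25],[0,0,0],85],
  [[0,0,40],[0,0,0],85],
  [[0,0,50],[0,0,0],85],
  [[0,0,30],[0,0,0],85],
  [[0,0,0],[0,0,0],85],
])

```text
clock: 12.85
position: [0.4769, 0.2964, 0.1767]
ee_rot: [0.874, 0.486, 0.003, -0.001]
ft_force: [-0.8, 0.1, -0.8]
grip_width: 0.997
```

Call:
play_rows([
  [[-20,40,10],[0,0,0],85],
  [[-20,40,10],[0,0,0],85],
  [[-20,40,0],[0,0,0],85],
  [[-20,40,0],[0,0,0],85],
  [[0,0,0],[0,0,0],85],
  [[0,0,0],[0,0,0],85],
])

```text
clock: 13.6
position: [0.3958, 0.4548, 0.1927]
ee_rot: [0.874, 0.486, -0.0, 0.0]
ft_force: [-1.0, -0.9, 0.1]
grip_width: 0.995
```

Run:
```python
from h import *
o=readout.get_obs(); print(o['clock'],o['position'],o['ft_force'],o['grip_width'])
s=camera('side');t=camera('top')
cv2.imwrite('pics/s7.png',np.hstack([cv2.resize(s[160:400,200:440],(400,400)),cv2.resize(t[210:330,170:290],(400,400))]))
cv2.imwrite('pics/s7b.png',cv2.resize(s[180:245,325:405],(640,520),interpolation=2))
```

```text
13.6 [0.3958451  0.45481671 0.19270832] [-0.95194839 -0.90495632  0.05222133] 0.9945523778011891
```

View pics/s7.png

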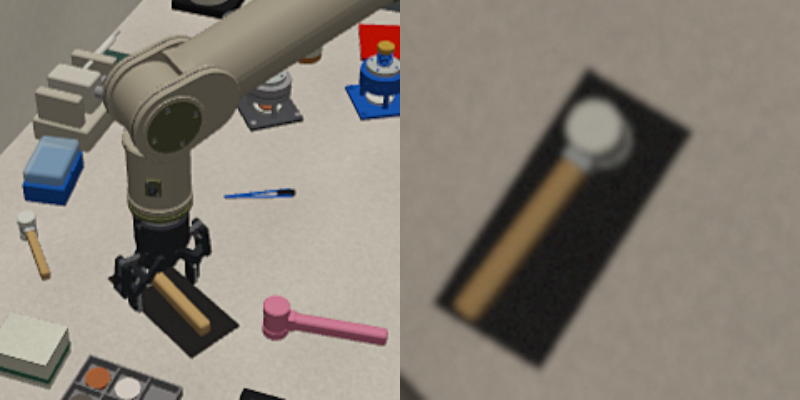

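View pics/s7b.png

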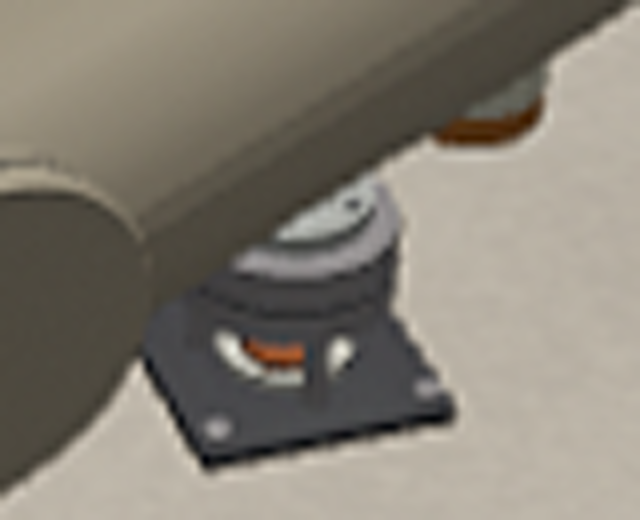

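The mallet stands on its mat, clear of the gripper, and the pellet is in the dish. I'll compare the pin and head positions with the start, then hand in.

Run:
```python
from h import *
t=camera('top'); a=cv2.imread('pics/top0.png')
for im in (a,t):
    m=cv2.inRange(cv2.cvtColor(im[235:315,395:475],cv2.COLOR_BGR2HSV),(8,110,90),(28,255,255)); M=cv2.moments(m,True); print('pin',M['m10']/M['m00']+395,M['m01']/M['m00']+235,M['m00'])
# bystander change outside the arm
d=cv2.absdiff(a,t).max(2)>40; d=d.astype('uint8'); n,l,st,c=cv2.connectedComponentsWithStats(d)
print([st[i].tolist() for i in range(1,n) if st[i,4]>25])
print('head',plane('top',(170+595*.3,210+125*.3),.069))
print(manip.hand_in())
```

```text
pin 442.36290322580646 267.3306451612903 124.0
pin 442.40944881889766 267.2204724409449 127.0
[[38, 218, 79, 118, 1600], [29, 252, 7, 14, 57], [120, 261, 15, 22, 126], [37, 262, 22, 25, 75], [112, 282, 4, 18, 38], [137, 282, 16, 18, 116], [117, 290, 9, 8, 27], [137, 305, 157, 140, 4510], [104, 337, 59, 57, 1857], [0, 360, 17, 14, 49], [0, 371, 64, 43, 906], [7, 395, 272, 81, 5134], [306, 439, 16, 9, 49], [299, 445, 27, 15, 96], [343, 449, 13, 12, 65], [337, 454, 15, 10, 60], [179, 462, 19, 18, 130], [350, 465, 9, 15, 58]]
head [ 0.54376996 -0.05210973  0.069     ]
the job is handed in; nothing more can be done
None
```

I knocked the pellet out into the dish with one mallet blow, put the mallet back on its mat and handed the job in at about 14 s. The hand-in gave no verdict.

- **Choice:** I used the large wooden-handled mallet and the grey stand. I left the pink and small mallets and the blue stand alone.
- **Blow:** I gripped the handle about 54 mm from the head's axis. The blow was commanded at about 0.24 m/s, with the pin going roughly 17 mm down. I did not measure the pin's speed.
- **Stand and pellet:** The side view shows the reddish pellet in the dish. The pin's position in the top view matches the start to within about 0.1 pixel, so it has sprung back up.
- **Mallet:** It stands upright on the mat and released, with its head at about pixel (228, 247) in the top view; it was at (229, 248) at the start.
- **Checks that failed or disagreed:**
    - **Head position:** My last script printed a wrong head position because I misread a crop offset. The pixel above is corrected by hand.
    - **Pellet tray:** The before/after comparison flagged changes around the tray, probably because the arm now hides part of it from above. Its corner in the side view is where it was.
    - **Setting down:** The mallet touched the mat about 1 mm lower than it was picked up, so it may have slipped slightly in the grip. It still stood level.

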